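# Trip test of the bench breaker

## Robot

A 6-joint arm with a two-finger parallel gripper is mounted at the origin on the work surface; the furniture and walls round the work are solid. World frame = base frame: x ahead of the robot, y to its left, z up, the work surface at z = 0. Lengths are in mm, angles in degrees, forces in N, time in s.
With the tool pointing down it reaches from about 300 to 850 mm from the base axis. Payload 4.2 kg.
Tool frame: the origin (TCP) lies midway between the tips of the shut fingers; the grasp point (between the pads) lies 19 mm behind it; z points along the fingers, y is the line along which they close (so a half turn about z gives the same grasp; the last joint's range is limited). The gripper opens to 91 mm and grips with 3 to 60 N. Pads are 32 mm wide; open, the fingers measure 118 mm over their backs; the gripper's body (76 mm by 178 mm) begins 60 mm behind the grasp point.
Start: joints at [-68.87, 18.312, 89.639, -0, 72.044, -1.146], TCP at [217.974, -532.1, 213.976] pointing down, gripper open.
Joint ranges: [-177.97, 177.97], [-48.28, 115.42], [12.27, 149.76], [-77.06, 257.06], [2.81, 150.46], [-146.56, 146.56]. Speed limits (degrees/s): [147.25, 147.25, 180, 180, 180, 180].

## Interface

Orientations are given as [roll, pitch, yaw] about the fixed x, y, z axes, in that order (R = Rz(yaw) Ry(pitch) Rx(roll)).
In Python, from workcell import env gives the robot as it stands.
- The arm moves only by the shell command python3 -m jog 'ROWS' [FORCE]. ROWS is a JSON object of lists of equal length, an entry for each row: "jaw": the finger opening in mm, from 0 to 91.2; "slide": the shift along the tool's x, y, z in units of 30 mm (1.0 is 30 mm), a list of three; "spin": the turn about the tool's z in units of 8 degrees (1.0 is 8 degrees). In form: {"jaw": [jaw, ...], "slide": [[dx, dy, dz], ...], "spin": [spin, ...]}. A call has 1 to 10 rows; each row shifts and turns the commanded pose from where the row before left it, along the tool's axes as they then stand; what a row does not reach is not made up. A row lasts 1/10 s, in which the tool goes at most 50 mm and 8.59 degrees, less where a joint would pass 70% of its speed; a pose out of reach is approached as far as the arm can. A call is refused whole if a number of a shift passes 1 or a number of a turn 1, either way. A call with a gripper value outside its range is refused whole. The fingers move at their own pace and stop on an object; FORCE is the grip in N (left out, the last holds). Time passes only in rows, so rows that do not move let the fingers close. It gives the time, the measured TCP pose, the force, the opening and the grip force at its end, in the units of the state.
- env.state(): the state, without advancing time (a new reading comes with each control period).
- env.grab_frame(name): name is "side" or "top" or "wrist"; returns the picture (480x640x3 uint8, red, green, blue); there is no depth.
- env.camera_model(name): a dict with "fx", "fy", "cx", "cy" (pixels), "D" ([k1, k2, p1, p2, k3] as OpenCV has them; the pictures are not rectified), "camera_from_world" (4x4, takes a point from world to camera coordinates). Camera axes: x right, y up, looking along -z (the intrinsics and any distortion apply to the point x, -y, -z); pixel columns grow to the right and rows downward; lengths in mm; the calibration is good to about 2 mm. A picture is of the moment at which its call begins: read the wrist's pose just before it. camera_model takes no time and is no camera call; for the wrist camera it gives the pose at the moment of the call.
- env.job_done(): hands the job in; it is judged then, once.
The state is a dict: "time_s": time; "qpos": joint angles; "qvel": joint speeds; "effort": joint torques, N m; "ee_pos": TCP position; "ee_rot": TCP orientation; "force": force on the tool from outside, world axes, zero at the start; "torque": the same for the moment, N m; "gripper_width": finger opening in mm; "gripper_force": force on a finger pad.
Only numpy, scipy, OpenCV 4.12 (cv2) and the standard library are available. Lean on these libraries where they do the work, as an engineer would, in place of code of your own. Each camera call takes 0.05 s, during which the arm holds its last target. There are 200 camera calls.

## Task

Do the trip test on the bench's safety breaker, pressing lightly with the fingertips: switch the socket box off at its rocker, then press the small round test button on the breaker box so that the breaker's wide lever drops to off by itself (do not throw it off by hand). Push the lever back up to on, and last of all switch the socket's rocker on again. Leave all the loose things on the table where they are.

Things in the scene. Friction and masses are not known exactly. Their poses are not given: they have to be found in the camera images.
- breaker_box: Grey sloping box, 130 mm wide, with a white breaker: wide black lever on the left, small round test button on the right. Fixed, 130 mm deep, front edge 45 mm high, back edge 73 mm. Origin: centre of underside; x to its back, y left, z up. Panel slopes up 12 degrees to the back; its middle is 59 mm above the origin. White face: 5 mm above the panel, 46 mm (slope) by 72 mm, centred.
- main_lever (a joint): Breaker lever (rad): 0 on (leans 34 degrees to the back from square to the panel), 0.9 off (17 degrees to the front). Starts on; snaps over at 0.45. Hinge along the box's y, 17 mm left of the panel's middle, 1 mm below its surface. From off, about 2 N towards the back on its front side throws it on. The test button throws it off; while that is held in, it cannot be put on.
- lever_tip (a point): On the lever's centre plane just short of its end, 25 mm from the hinge, moving with it; 15 mm above the white face when on, 18 mm when off. The lever is a flat tab 22 mm wide, 6.5 mm thick, ending 26 mm from the hinge; round the hinge it has a round hub of 7.5 mm radius, so push it 10 to 20 mm above the hinge.
- test_button (a joint): How far the round test button is pressed in (m): 0 out, 0.005 fully in; it springs back. Pressed about 3 mm in it trips the breaker; that takes about 6 N. Like the other switches it gives a little in its panel (6 N a mm).
- test_button_top (a point): Centre of the test button's top, moving with it. Button 12 mm across, standing 10 mm above the white face, pressed square to the panel; it lies 38 mm to the right of the lever's middle.
- socket_box: Grey sloping box 116 mm wide with a white face plate: a black rocker switch on the left, a round socket outlet on the right. Fixed, 130 mm deep, front edge 45 mm high, back edge 73 mm. Origin: centre of underside; x to its back, y left, z up. Panel slopes up 12 degrees to the back; its middle is 59 mm above the origin. 
- socket_rocker (a joint): Angle of the socket's rocker (rad): 0 is on (front end pressed in, back end standing up), 0.35 is off (back end pressed in, front end standing up). It snaps over at the middle; it starts on. Pressing the raised end down about 6 mm with some 4 N switches it over.
- rocker_back_end (a point): On the rocker's surface, 14 mm behind its middle and 4 mm from its back end, moving with it. The rocker is 22 mm wide and 36 mm long up the slope, dished in the middle. This point stands 14 mm above the panel when on, 9 mm when off.
- rocker_front_end (a point): The same on the front half of the rocker: 14 mm in front of its middle; 9 mm above the panel when on, 14 mm when off.
- pencil: Red wooden pencil, 142 mm long, 7 mm thick. Loose; to be left alone.
- spool: Black fishing-line spool lying flat, 61 mm across, 20 mm high. Loose; to be left alone.
- minnow: Small spotted fish-shaped lure, 65x29x12 mm. Loose; to be left alone.
- tin: Closed red hinged tin, 76x112x28 mm. Loose; to be left alone.
- craw: Dark red crayfish lure, 58x27x11 mm. Loose; to be left alone.

How it is judged (in metres and radians):
On the way, in this order (a step that is already met when the one before it is completed fails the run):
1. the socket's rocker is switched off while the breaker is still on (value of joint socket_rocker above 0.29 rad and value of joint main_lever below 0.12 rad), for 0.1 s.
2. with the socket off, the breaker lever has dropped to off without being touched (value of joint socket_rocker above 0.29 rad and value of joint main_lever above 0.8 rad and contact force between each of the arm, the fingers and main_lever below 0.3 N), for 0.05 s.
3. with the socket still off and the test button out, the breaker lever is up at on again (all of step 1 and value of joint test_button below 0.0012 m), for 0.1 s.
At the end, for the whole second after the job is handed in: Rocker on (below 0.06 rad), breaker lever on (below 0.12 rad), test button out (less than 1.2 mm in), loose things within 20 mm of where they stood (value of joint socket_rocker below 0.06 rad and value of joint main_lever below 0.12 rad and value of joint test_button below 0.0012 m and distance of each of pencil, spool, minnow, tin, craw from where it was at the start of the episode below 0.02 m); the robot touches nothing.
It fails at once if a box is pressed hard: more than 30 N on it (contact force between any of the arm, the fingers and breaker_box above 30 N or contact force between any of the arm, the fingers and socket_box above 30 N).
It fails at once if the breaker lever is thrown towards off by hand (value of joint main_lever between 0.15 and 0.6 rad and velocity of joint main_lever above 0.3 rad/s and contact force between any of the arm, the fingers and main_lever above 0.4 N).
It fails at once if a loose thing is lifted or moved more than 20 mm (distance of any of pencil, spool, minnow, tin, craw from where it was at the start of the episode above 0.02 m).
It also fails if it takes over 72 s, if anything falls off the work surface, if the arm or the gripper's body presses on something with over 40 N, if the wrist force passes 120 N, or if a joint passes its speed limit or range.

## Working session

There is one attempt and no reset: what is moved stays moved. The work goes in short steps, Python scripts to look and compute and a shell command to move; the robot and the scene stay as the last step left them, time stands still between calls to the robot, and variables do not carry over. Pictures are saved under pics/ and viewed, at most 10 in all, crops included, and the job is handed in when it is done.

```bash
ls; mkdir -p pics
python3 - <<'E'
from workcell import env
import cv2,numpy as np
s=env.state();print(s['time_s'],s['ee_pos'],s['ee_rot'],s['gripper_width'],s['force'])
for n in ['side','top']:
    im=env.grab_frame(n);cv2.imwrite(f'pics/{n}0.png',im[:,:,::-1])
    m=env.camera_model(n);T=np.array(m['camera_from_world']);print(n,m['fx'],m['fy'],m['cx'],m['cy'],m['D'],(-T[:3,:3].T@T[:3,3]).round(),T[:3,:3].round(2).tolist())
E
```

```text
pics
0.0 [ 217.78969659 -531.59272177  213.10844837] [-1.79895223e+02 -1.82797775e-03  2.22767567e+01] 91.2046311228958 [0.39372933 0.00234796 0.37707539]
side 440.04391305416766 440.04391305416766 314.5618760371673 236.37986624956537 [-0.02295501  0.          0.          0.          0.        ] [ 530. -855.  622.] [[1.0, -0.0, -0.01], [0.01, 0.57, 0.82], [0.0, -0.82, 0.57]]
top 436.02367319615865 436.02367319615865 326.24348285495165 238.71370834956042 [-0.04792317  0.          0.          0.          0.        ] [379. -73. 957.] [[-0.02, -1.0, 0.0], [0.98, -0.02, 0.17], [-0.17, 0.01, 0.98]]
```

View pics/top0.png

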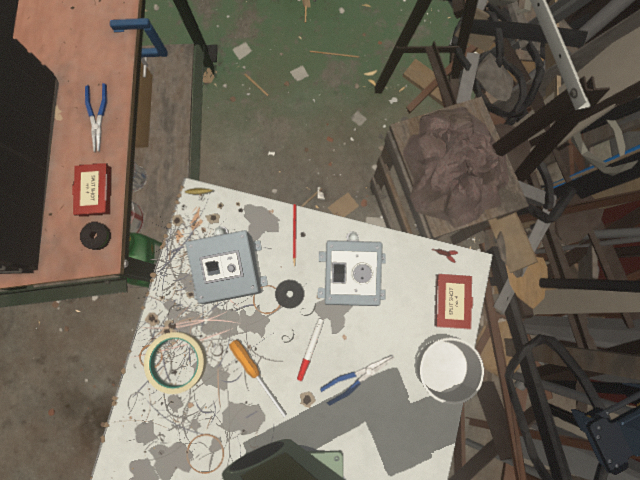

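View pics/side0.png

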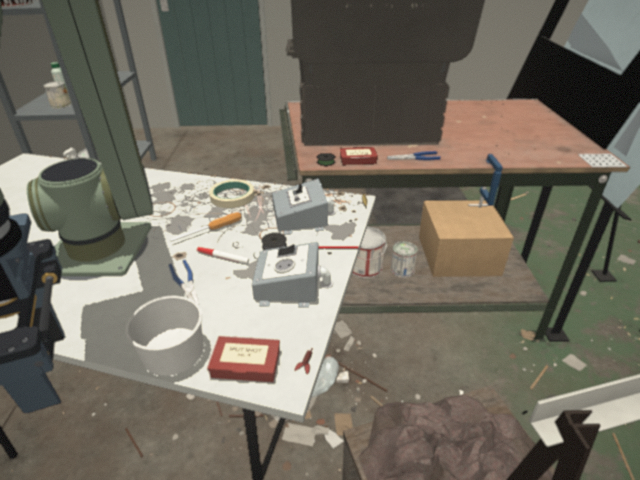

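The top view shows the breaker box at (222,266) and the socket box at (352,272). The spool is between them at (289,293) and the pencil is at (295,235). The side view shows the same boxes at (300,205) and (287,272). Next I'll enlarge both boxes.

```bash
cat > h.py <<'E'
import numpy as np,cv2
from workcell import env
def ray(m,px):
    K=np.array([[m['fx'],0,m['cx']],[0,m['fy'],m['cy']],[0,0,1]])
    u=cv2.undistortPoints(np.array([[px]],float),K,np.array(m['D']))[0,0]
    T=np.array(m['camera_from_world']);R=T[:3,:3]
    return -R.T@T[:3,3],R.T@np.array([u[0],-u[1],-1.])
def onz(m,px,z):
    c,d=ray(m,px);return c+d*(z-c[2])/d[2]
def tri(*obs):
    A=0;b=0
    for m,px in obs:
        c,d=ray(m,px);d=d/np.linalg.norm(d);P=np.eye(3)-np.outer(d,d);A=A+P;b=b+P@c
    return np.linalg.solve(A,b)
def proj(m,p):
    T=np.array(m['camera_from_world']);q=T[:3,:3]@p+T[:3,3]
    K=np.array([[m['fx'],0,m['cx']],[0,m['fy'],m['cy']],[0,0,1]])
    return cv2.projectPoints(np.array([[q[0],-q[1],-q[2]]]),np.zeros(3),np.zeros(3),K,np.array(m['D']))[0].ravel()
E
python3 - <<'E'
import cv2,numpy as np
t=cv2.imread('pics/top0.png');s=cv2.imread('pics/side0.png')
def c(i,x,y,w=80,h=60):return cv2.resize(i[y:y+h,x:x+w],(400,300),interpolation=cv2.INTER_CUBIC)
cv2.imwrite('pics/c0.png',np.vstack([np.hstack([c(t,184,236),c(t,314,242)]),np.hstack([c(s,262,175),c(s,248,240)])]))
E
```

```text
(no output)
```

View pics/c0.png

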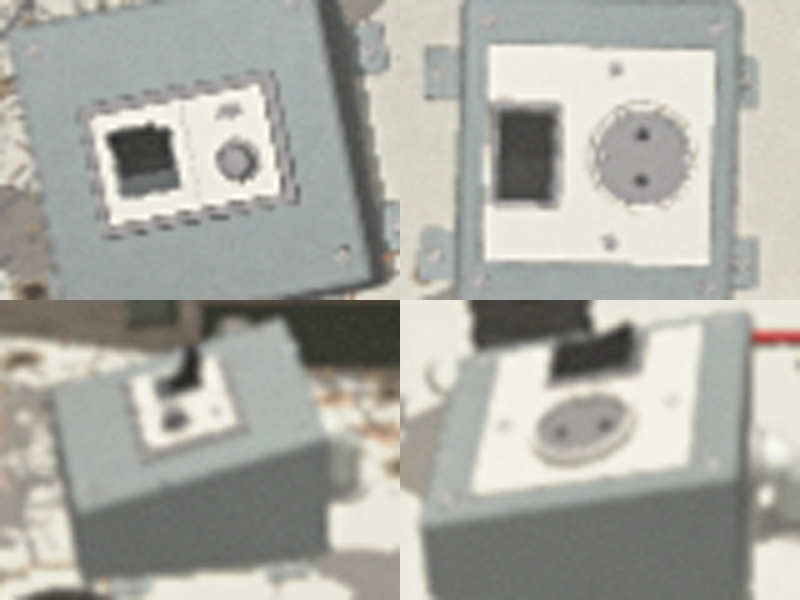

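The crops (5x) show the breaker's white face corners in the top view at crop (90,118), (267,82), (283,190) and (110,227). The test button is at (236,160) in the top view and (176,420) in the side view. The rocker spans (494–558, 103–205), and the socket centre is at (641,157) in the top view and (582,430) in the side view.

Run:
```python
from h import *
t=env.camera_model('top');s=env.camera_model('side')
f=lambda X,Y,ox,oy:((X+.5)/5-.5+ox,(Y+.5)/5-.5+oy)
bt=lambda X,Y:f(X,Y,184,236); st=lambda X,Y:f(X-400,Y,314,242); bs=lambda X,Y:f(X,Y-300,262,175); ss=lambda X,Y:f(X-400,Y-300,248,240)
np.set_printoptions(precision=1,suppress=True)
print('button',tri((t,bt(236,160)),(s,bs(176,420))))
print('outlet',tri((t,st(641,157)),(s,ss(582,430))))
print('rocker back-left/right',tri((t,st(497,108)),(s,ss(553,383))) )
print('sock face corners', [tri((t,st(*a)),(s,ss(*b))) for a,b in [((488,45),(513,348+0)),((716,50),(703,320)),((710,265),(690,467)),((486,260),(472,494))]])
def yaw(P):
    P=np.array(P)[:,:2];fw=(P[0]+P[1]-P[2]-P[3])/2;l=(P[0]+P[3]-P[1]-P[2])/2
    return P.mean(0),np.degrees(np.arctan2(fw[1],fw[0])),np.degrees(np.arctan2(-l[0],l[1])),np.hypot(*fw),np.hypot(*l)
print('bf',yaw([onz(t,bt(*p),64+dz) for p,dz in [((90,118),5),((267,82),5),((283,190),-5),((110,227),-5)]]))
print('sf',yaw([onz(t,st(*p),60+dz) for p,dz in [((488,45),9),((716,50),9),((710,265),-9),((486,260),-9)]]))
print('b onz',onz(t,bt(236,160),74),'outlet',onz(t,st(641,157),62),'rocker',onz(t,st(526,155),67))
```

```text
button [481.1 118.7  62.6]
outlet [ 463.2 -151.2   60.9]
rocker back-left/right [466.7 -96.3  48.5]
sock face corners [array([470.3, -97.8,  75.6]), array([ 505.7, -174.6,  130.7]), array([ 463.1, -175.7,   57.3]), array([416.3, -89.5, -22.4])]
bf (array([482.3, 138.3]), np.float64(7.540341746368213), np.float64(10.597216012014139), np.float64(44.34341137046581), np.float64(73.47769965019009))
sf (array([ 463.6, -134.5]), np.float64(-2.289293714006015), np.float64(-2.657475283663263), np.float64(87.1582761467842), np.float64(93.28230700366862))
b onz [478.3 116.   74. ] outlet [ 462.2 -151.2   62. ] rocker [ 463.7 -103.7   67. ]
```

```bash
python3 -m jog '{"jaw":[0,0,0,0,0,0,0,0,0,0],"slide":[[0,0,0],[0,0,0],[0,0,0],[0.3,-1,0],[0.3,-1,0],[0.3,-1,0],[0.3,-1,0],[0.3,-1,0],[0.3,-1,0],[0.3,-1,0]],"spin":[1,1,1,0,0,0,0,0,0,0]}' 10; python3 -m jog '{"jaw":[0,0,0,0,0,0,0,0,0,0],"slide":[[0.3,-1,0],[0.3,-1,0],[0.3,-1,0],[0.3,-1,0],[0.3,-1,0],[0.3,-1,0],[0.3,-1,0],[0,-0.4,0],[0,0,0],[0,0,0]],"spin":[0,0,0,0,0,0,0,0.1,0,0]}'
python3 - <<'E'
from h import *
s=env.state();print(s['time_s'],s['ee_pos'],s['ee_rot'],s['gripper_width'],s['force'])
m=env.camera_model('wrist');cv2.imwrite('pics/w0.png',env.grab_frame('wrist')[:,:,::-1])
for n,p in [('rocker',[463.7,-103.7,67]),('tip',s['ee_pos'])]:print(n,proj(m,np.array(p)))
E
```

```text
time_s: 1.1
ee_pos: [287.3, -322.7, 213.7]
ee_rot: [-180.0, 0.0, -1.7]
force: [0.3, -0.0, 0.7]
gripper_width: 14.2
gripper_force: 0.0
time_s: 2.1
ee_pos: [356.7, -104.3, 213.8]
ee_rot: [180.0, 0.0, -2.5]
force: [0.4, -1.2, 0.4]
gripper_width: 0.3
gripper_force: 0.0
2.1 [ 356.74710395 -104.25268936  213.81710652] [ 1.79972592e+02  1.76217063e-02 -2.46487058e+00] 0.3004591117038955 [ 0.40382272 -1.17084785  0.39768275]
rocker [307.88786182  75.28046826]
tip [316.57631669 294.05273018]
```

View pics/w0.png

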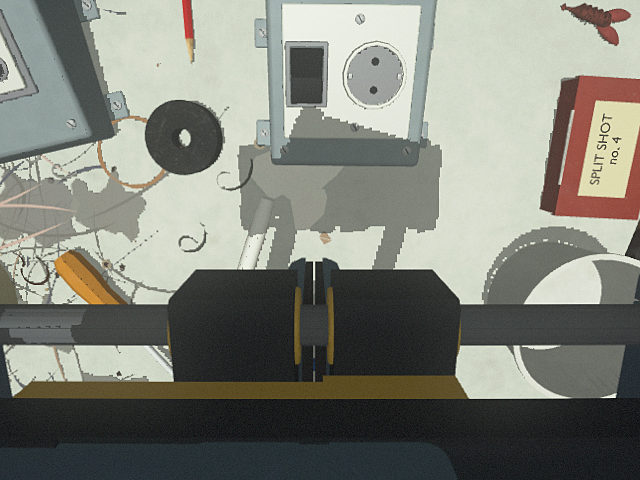

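The rocker frame is at (286–327, 40–107) in the wrist view, centred near (306,73), and the socket outlet is at (374,75). The breaker is only partly in view at top left, so I'll shift left for a second view that has both boxes.

```bash
python3 -m jog '{"jaw":[0,0,0,0,0,0,0],"slide":[[0,-1,-0.5],[0,-1,-0.5],[0,-1,-0.5],[0,-1,-0.5],[0,0,0],[0,0,0],[0,0,0]],"spin":[0,0,0,0,0,0,0]}'
python3 - <<'E'
from h import *
import pickle
s=env.state();print(s['time_s'],s['ee_pos'],s['ee_rot'])
m=env.camera_model('wrist');im=env.grab_frame('wrist')[:,:,::-1];cv2.imwrite('pics/w1.png',im)
pickle.dump(m,open('m1.pkl','wb'))
E
```

```text
time_s: 2.85
ee_pos: [361.8, 14.7, 273.2]
ee_rot: [180.0, 0.1, -2.6]
force: [0.2, -0.4, 0.4]
gripper_width: 0.4
gripper_force: 0.0
2.85 [361.80246084  14.65686771 273.21742756] [ 1.79954842e+02  8.54837275e-02 -2.61178496e+00]
```

View pics/w1.png

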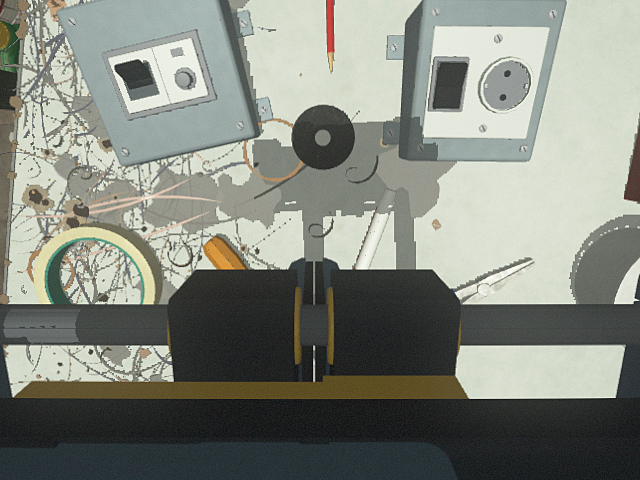

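Both boxes are in view: the test button is at about (186,77), the lever at (132,73), the rocker at (449,83) and the outlet at (505,84). I'll enlarge once more to get sharper pixel positions.

Run:
```python
import cv2,numpy as np
a=cv2.imread('pics/w0.png');b=cv2.imread('pics/w1.png')
c=lambda i,x,y,w,h,k:cv2.resize(i[y:y+h,x:x+w],None,fx=k,fy=k,interpolation=cv2.INTER_CUBIC)
A=c(b,95,20,130,105,6)
B=np.hstack([c(b,420,20,115,100,3),c(a,278,20,140,100,3)])
cv2.imwrite('pics/c1.png',c(b,95,20,130,100,6)); cv2.imwrite('pics/c2.png',B)
g=cv2.cvtColor(b,cv2.COLOR_BGR2GRAY)
def quad(im,x,y,w,h):
    r=cv2.cvtColor(im,cv2.COLOR_BGR2GRAY)[y:y+h,x:x+w]
    q=max(cv2.findContours((r>200).astype('uint8'),0,2)[0],key=cv2.contourArea)
    R=cv2.minAreaRect(q);print(R,'corners',(cv2.boxPoints(R)+[x,y]).round(1).tolist())
quad(b,95,20,130,110);quad(b,425,5,130,150);quad(a,278,0,140,150)
```

```text
((62.58378982543945, 55.844478607177734), (59.27172088623047, 88.39549255371094), 76.32869720458984) corners [[107.6, 57.5], [193.5, 36.6], [207.5, 94.2], [121.6, 115.1]]
((61.3203125, 76.74246215820312), (121.59532928466797, 111.59687042236328), 1.0050859451293945) corners [[424.6, 136.5], [426.5, 24.9], [548.1, 27.0], [546.1, 138.6]]
((71.5, 71.0), (134.0, 135.0), 90.0) corners [[282.0, 4.0], [417.0, 4.0], [417.0, 138.0], [282.0, 138.0]]
```

View pics/c1.png

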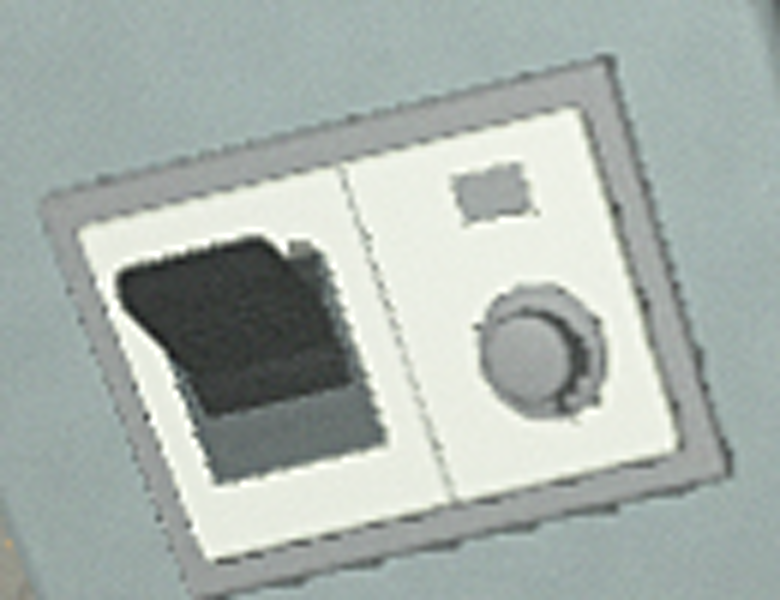

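View pics/c2.png

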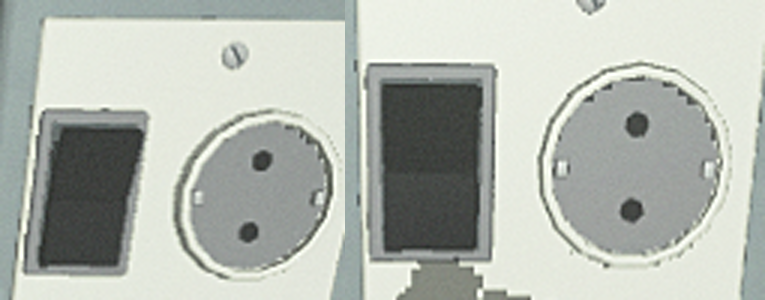

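In the breaker crop the white face corners are (78,228), (575,108), (680,448) and (212,560), and the button top is at (525,362). The rocker frame corners are visible in both socket crops. I'll triangulate from these.

```bash
cat > meas.py <<'E'
from h import *
import pickle
from scipy.spatial.transform import Rotation as Ro
np.set_printoptions(precision=1,suppress=True)
m1=pickle.load(open('m1.pkl','rb'))
def H(p,r):
    T=np.eye(4);T[:3,:3]=Ro.from_euler('xyz',r,degrees=True).as_matrix();T[:3,3]=p;return T
W1=H([361.80246084,14.65686771,273.21742756],[179.954842,.085483,-2.61178]);W0=H([356.74710395,-104.25268936,213.81710652],[179.972592,.0176,-2.46487])
m0=dict(m1);m0['camera_from_world']=np.array(m1['camera_from_world'])@W1@np.linalg.inv(W0)
t=env.camera_model('top')
f=lambda X,Y,k,ox,oy:((X+.5)/k-.5+ox,(Y+.5)/k-.5+oy)
b1=lambda p:f(*p,6,95,20);s1=lambda p:f(*p,3,420,20);s0=lambda p:f(p[0]-345,p[1],3,278,20)
bt=lambda p:f(*p,5,184,236)
A=[(42,110),(148,112),(125,275),(25,273)];B=[(367,65),(495,66),(493,260),(369,260)]
P=np.array([tri((m1,s1(a)),(m0,s0(b))) for a,b in zip(A,B)]);print('rocker frame',P,P.mean(0))
print('holes',[tri((m1,s1(a)),(m0,s0(b))) for a,b in [((262,160),(637,124)),((249,232),(631,210))]])
C=[(78,228),(575,108),(680,448),(212,560)];D=[(90,118),(267,82),(283,190),(110,227)]
Q=np.array([tri((m1,b1(a)),(t,bt(b))) for a,b in zip(C,D)]);print('bface tri',Q,Q.mean(0))
Q=np.array([onz(m1,b1(a),64+d) for a,d in zip(C,[5.,5,-5,-5])]);
fw=(Q[0]+Q[1]-Q[2]-Q[3])/2;l=(Q[0]+Q[3]-Q[1]-Q[2])/2
print('bface onz',Q.mean(0),np.degrees(np.arctan2(fw[1],fw[0])),np.degrees(np.arctan2(-l[0],l[1])),np.linalg.norm(fw),np.linalg.norm(l))
print('button tri',tri((m1,b1((525,362))),(t,bt((236,160)))),onz(m1,b1((525,362)),74))
E
python3 meas.py
```

```text
rocker frame [[ 486.9  -89.    65.4]
 [ 485.3 -118.4   65. ]
 [ 443.  -116.7   55.2]
 [ 444.4  -86.6   59. ]] [ 464.9 -102.7   61.2]
holes [array([ 471.6, -151. ,   63.9]), array([ 452.9, -149.8,   60.5])]
bface tri [[497.2 176.7  72.3]
 [507.8 103.7  82. ]
 [463.   92.6  95.9]
 [454.6 173.5  50.5]] [480.7 136.6  75.2]
bface onz [482.2 139.5  64. ] 10.188026315257007 9.726545590789284 45.090028090501015 70.17042299409175
button tri [475.9 113.3  88.2] [477.  117.7  74. ]
```

```bash
python3 -m jog '{"jaw":[0,0,0,0,0,0,0,0,0],"slide":[[0.6,0.53,0.55],[0.6,0.53,0.55],[0.6,0.53,0.55],[0.6,0.53,0.55],[0.6,0.53,0.55],[0.6,0.53,0.55],[0.55,0.56,0.55],[0,0,0],[0,0,0]],"spin":[0,0,0,0,0,0,0,0,0]}'; python3 -m jog '{"jaw":[0,0,0,0,0,0],"slide":[[0,0,0.6],[0,0,0.6],[0,0,0.6],[0,0,0.2],[0,0,0],[0,0,0]],"spin":[0,0,0,0,0,0]}'
```

```text
time_s: 3.8
ee_pos: [480.7, -102.7, 157.6]
ee_rot: [-180.0, 0.1, -2.7]
force: [0.1, 0.3, 0.3]
gripper_width: 0.3
gripper_force: 0.0
time_s: 4.4
ee_pos: [482.1, -101.8, 99.5]
ee_rot: [180.0, -0.1, -2.5]
force: [0.3, 0.3, 0.4]
gripper_width: 0.4
gripper_force: 0.0
```

```bash
python3 -m jog '{"jaw":[0,0,0,0,0],"slide":[[0,0.03,0.4],[0,0,0.35],[0,0,0],[0,0,0],[0,0,0]],"spin":[0,0,0,0,0]}'; python3 -m jog '{"jaw":[0,0,0,0,0],"slide":[[0,0,0.05],[0,0,0.05],[0,0,0.03],[0,0,0],[0,0,0]],"spin":[0,0,0,0,0]}';  python3 -m jog '{"jaw":[0,0,0,0],"slide":[[0,0,0.04],[0,0,0.03],[0,0,0],[0,0,0]],"spin":[0,0,0,0]}'
```

```text
time_s: 4.9
ee_pos: [481.7, -102.7, 76.2]
ee_rot: [180.0, -0.0, -2.5]
force: [0.9, 0.2, 1.6]
gripper_width: 0.8
gripper_force: 1.2
time_s: 5.4
ee_pos: [480.9, -102.5, 71.6]
ee_rot: [-180.0, 0.1, -2.5]
force: [-0.1, -0.1, 0.1]
gripper_width: 0.7
gripper_force: 0.0
time_s: 5.8
ee_pos: [481.5, -102.7, 70.2]
ee_rot: [180.0, 0.0, -2.5]
force: [-1.6, 0.5, 3.8]
gripper_width: 0.2
gripper_force: 2.0
```

```bash
python3 -m jog '{"jaw":[0,0,0,0,0,0,0,0,0,0],"slide":[[0,0,-0.6],[0,0,-1],[0,0,-1],[-0.6,-0.55,-0.55],[-0.6,-0.55,-0.55],[-0.6,-0.55,-0.55],[-0.6,-0.55,-0.55],[-0.6,-0.55,-0.55],[-0.6,-0.55,-0.55],[-0.55,-0.56,-0.55]],"spin":[0,0,0,0,0,0,0,0,0,0]}'; python3 -m jog '{"jaw":[0,0,0],"slide":[[0,0,0],[0,0,0],[0,0,0]],"spin":[0,0,0]}'
python3 - <<'E'
from h import *
s=env.state();print(s['force'])
a=env.grab_frame('wrist')[:,:,::-1].copy();b=env.grab_frame('side')[:,:,::-1];o=cv2.imread('pics/w1.png')
c=lambda i,x,y:cv2.resize(i[y:y+100,x:x+130],(400,300),interpolation=cv2.INTER_CUBIC)
d=lambda i:cv2.resize(i[240:300,248:328],(400,300),interpolation=cv2.INTER_CUBIC)
cv2.imwrite('pics/c3.png',np.vstack([np.hstack([c(a,95,20),c(a,415,20)]),np.hstack([d(b),c(o,415,20)])]))
E
```

```text
time_s: 6.8
ee_pos: [361.4, 19.1, 263.8]
ee_rot: [180.0, -0.0, -2.5]
force: [1.3, 0.3, -0.5]
gripper_width: 0.2
gripper_force: 0.0
time_s: 7.1
ee_pos: [362.5, 18.1, 262.6]
ee_rot: [180.0, 0.1, -2.5]
force: [0.8, -0.2, -0.9]
gripper_width: 0.5
gripper_force: 0.0
[ 0.81653433 -0.24027884 -0.92334956]
```

View pics/c3.png

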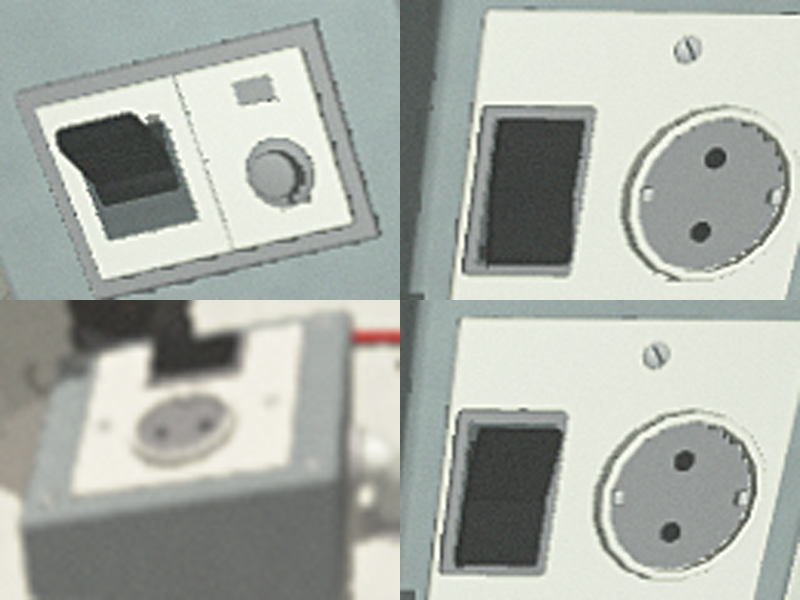

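The rocker has flipped (its back end is pressed in and its front end is up), and the lever is still on. Next is the test button.

```bash
python3 -m jog '{"jaw":[0,0,0,0,0,0,0,0,0,0],"slide":[[0,0,0],[0,0,0],[0.69,-0.43,0.7],[0.69,-0.43,0.7],[0.69,-0.43,0.7],[0.69,-0.43,0.7],[0.69,-0.43,0.7],[0.69,-0.43,0.7],[0,0,0],[0,0,0]],"spin":[-0.78,-0.78,0,0,0,0,0,0,0,0]}'; python3 -m jog '{"jaw":[0,0,0,0],"slide":[[0,0,0.8],[0,0,0.6],[0,0,0],[0,0,0]],"spin":[0,0,0,0]}'
```

```text
time_s: 8.2
ee_pos: [470.9, 115.7, 136.4]
ee_rot: [180.0, 0.2, 10.0]
force: [-1.1, -0.9, -0.2]
gripper_width: 0.4
gripper_force: 0.0
time_s: 8.6
ee_pos: [471.4, 115.7, 96.4]
ee_rot: [180.0, -0.1, 9.9]
force: [-0.5, 0.5, 0.3]
gripper_width: 0.7
gripper_force: 0.0
```

```bash
python3 -m jog '{"jaw":[0,0,0,0],"slide":[[0,0,0.4],[0,0,0.3],[0,0,0],[0,0,0]],"spin":[0,0,0,0]}'; python3 -m jog '{"jaw":[0,0,0,0],"slide":[[0,0,0.05],[0,0,0.05],[0,0,0],[0,0,0]],"spin":[0,0,0,0]}';  python3 -m jog '{"jaw":[0,0,0,0],"slide":[[0,0,0.04],[0,0,0],[0,0,0],[0,0,0]],"spin":[0,0,0,0]}'
```

```text
time_s: 9.0
ee_pos: [471.6, 116.2, 75.0]
ee_rot: [180.0, -0.0, 9.9]
force: [0.5, 0.7, 0.1]
gripper_width: 0.7
gripper_force: 0.0
time_s: 9.4
ee_pos: [472.0, 116.3, 72.0]
ee_rot: [180.0, -0.1, 10.0]
force: [0.7, 0.2, 3.9]
gripper_width: 0.9
gripper_force: 1.9
time_s: 9.8
ee_pos: [472.1, 116.4, 70.7]
ee_rot: [180.0, -0.1, 10.0]
force: [1.7, -0.0, 4.8]
gripper_width: 0.5
gripper_force: 2.4
```

```bash
python3 -m jog '{"jaw":[0,0,0],"slide":[[0,0,0.04],[0,0,0],[0,0,0]],"spin":[0,0,0]}'; python3 -m jog '{"jaw":[0,0,0],"slide":[[0,0,0.04],[0,0,0],[0,0,0]],"spin":[0,0,0]}'
python3 - <<'E'
from h import *
b=env.grab_frame('side')[:,:,::-1];o=cv2.imread('pics/side0.png')
g=lambda i:cv2.cvtColor(i,cv2.COLOR_BGR2GRAY)[178:200,285:312]
print(g(o)[::2,::2]);print(g(b)[::2,::2])
E
```

```text
time_s: 10.1
ee_pos: [471.1, 116.2, 68.8]
ee_rot: [180.0, 0.0, 10.0]
force: [1.0, -0.2, 3.3]
gripper_width: 0.4
gripper_force: 1.2
time_s: 10.4
ee_pos: [471.2, 116.2, 67.8]
ee_rot: [180.0, 0.0, 10.0]
force: [0.9, 0.2, 2.2]
gripper_width: 0.6
gripper_force: 1.3
[[109  92  77  73  77  72  79 117 102  55  60  93  97  77]
 [109  87  79  85  88  90  94 108  99  54  92 146 155 142]
 [110 104 106 108 109 104 104 102  99  85 131 166 171 176]
 [137 129 123 110 107 103 120  81 108 165 176 178 181 176]
 [223 206 205 180 164 166 165  70  83 199 195 173 174 174]
 [209 188 177 178 184 193 149  50  91 233 213 164 174 175]
 [171 176 212 222 179 143  74  41  90 234 235 166 178 181]
 [164 158 234 236 140  91  59  86 135 229 237 180 170 179]
 [173 161 228 241 179 144 172 218 234 239 238 210 165 179]
 [174 152 189 237 225 176 176 227 240 235 217 232 168 177]
 [172 164 178 237 229 131 103 166 234 238 224 236 182 174]]
[[ 69  73  69  71  71  71  71  72  72  74  70  76  72  69]
 [ 72  73  72  72  70  70  72  73  74  75  74  72  72  78]
 [ 73  70  71  70  72  74  73  72  72  71  71  74  71  86]
 [ 71  70  73  73  71  72  73  75  81  78  97 137 146 154]
 [108  70  69  74  71  72  74  75 104 116 129 166 176 174]
 [144  72  71  71  71  73  72  74 107 138 153 163 174 175]
 [ 93  70  73  73  71  73  73  68  89 136 145 147 158 162]
 [ 84  74  73  72  76  74  73  71  92 132 134  99  96 101]
 [ 88  72  73  71  74  73  74  84 126 137 137 118  94  98]
 [ 99  72  71  71  74  74  73  83 132 135 121 128  96  99]
 [101  77  72  79  78  75  76  83 134 140 124 138 103  97]]
```

```bash
python3 -m jog '{"jaw":[0,0,0,0,0,0,0,0],"slide":[[0,0,-0.8],[0,0,-1],[-0.95,-0.3,-0.8],[-0.95,-0.3,-0.8],[-0.95,-0.3,-0.8],[-0.95,-0.35,-0.8],[0,0,0],[0,0,0]],"spin":[0,0,0,0,0,0,0,0]}'
python3 - <<'E'
from h import *
import pickle
s=env.state();print(s['ee_pos'],s['force'])
m=env.camera_model('wrist');pickle.dump(m,open('m2.pkl','wb'))
a=env.grab_frame('wrist')[:,:,::-1].copy()
q=proj(m,np.array([482,139,64.]));print(q)
x,y=max(0,int(q[0])-80),max(0,int(q[1])-60);print(x,y)
cv2.imwrite('pics/c4.png',cv2.resize(a[y:y+120,x:x+160],(640,480),interpolation=cv2.INTER_CUBIC))
E
```

```text
time_s: 11.25
ee_pos: [351.7, 133.3, 217.6]
ee_rot: [180.0, 0.0, 10.0]
force: [0.2, 0.7, -0.3]
gripper_width: 0.5
gripper_force: 0.0
[351.73473222 133.26317348 217.6314998 ] [ 0.20777591  0.73690133 -0.29733175]
[339.97038438  43.28840763]
259 0
```

View pics/c4.png

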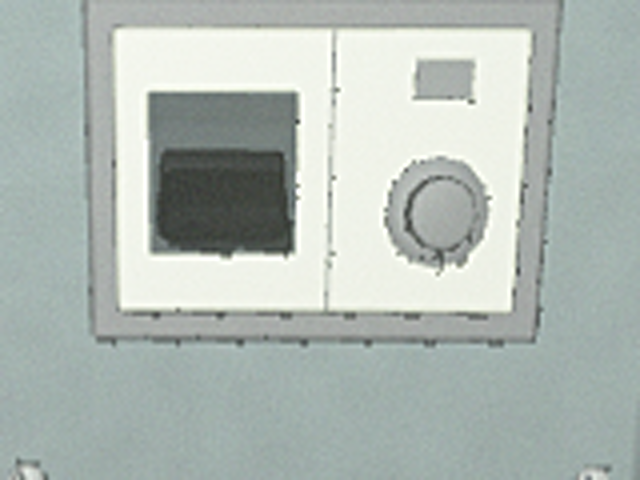

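The lever has dropped to off, with its front end at crop (225,250), and the test button is out. I'll check the lever's end position, then push it back on.

```bash
python3 -c "
from h import *
import pickle
m=pickle.load(open('m2.pkl','rb'))
for p in [(157,245),(292,250)]: print(onz(m,((p[0]+.5)/4-.5+259,(p[1]+.5)/4-.5),79))"; python3 -m jog '{"jaw":[0,0,0,0,0,0],"slide":[[0.75,0,0.9],[0.75,0,0.9],[0.75,0,0.9],[0.75,0,0.9],[0,0,0],[0,0,0]],"spin":[0,0,0,0,0,0]}'
```

```text
[463.08045717 165.20518234  79.        ]
[466.25389009 142.65511228  79.        ]
time_s: 11.9
ee_pos: [440.4, 148.4, 108.2]
ee_rot: [180.0, 0.3, 9.9]
force: [-0.2, 0.4, 0.4]
gripper_width: 0.3
gripper_force: 0.0
```

```bash
python3 -m jog '{"jaw":[0,0,0,0,0],"slide":[[0,0,0.7],[0,0,0.5],[0,0,0],[0,0,0],[0,0,0]],"spin":[0,0,0,0,0]}'; python3 -m jog '{"jaw":[0,0,0,0,0,0,0],"slide":[[0.1,0,0],[0.1,0,0],[0.1,0,0],[0.1,0,0],[0.07,0,0],[0,0,0],[0,0,0]],"spin":[0,0,0,0,0,0,0]}'; python3 -m jog '{"jaw":[0,0,0,0,0,0,0],"slide":[[0.07,0,0],[0.07,0,0],[0.07,0,0],[0,0,0],[0,0,0],[0,0,0],[0,0,0]],"spin":[0,0,0,0,0,0,0]}'
```

```text
time_s: 12.4
ee_pos: [441.8, 149.2, 75.2]
ee_rot: [-180.0, -0.1, 10.0]
force: [-0.4, -0.3, 0.3]
gripper_width: 0.6
gripper_force: 0.0
time_s: 13.1
ee_pos: [455.1, 151.4, 73.7]
ee_rot: [180.0, -0.0, 10.0]
force: [-0.2, -0.2, 0.5]
gripper_width: 0.6
gripper_force: 0.2
time_s: 13.8
ee_pos: [461.1, 152.5, 73.8]
ee_rot: [180.0, 0.0, 10.0]
force: [1.2, -0.3, -0.1]
gripper_width: 0.6
gripper_force: 0.0
```

```bash
python3 -m jog '{"jaw":[0,0,0,0,0],"slide":[[0.07,0,0],[0.07,0,0],[0,0,0],[0,0,0],[0,0,0]],"spin":[0,0,0,0,0]}'; python3 -m jog '{"jaw":[0,0,0,0,0],"slide":[[0.07,0,0],[0.07,0,0],[0,0,0],[0,0,0],[0,0,0]],"spin":[0,0,0,0,0]}'
```

```text
time_s: 14.3
ee_pos: [465.3, 153.2, 73.8]
ee_rot: [180.0, 0.0, 10.0]
force: [-0.2, 0.2, -0.5]
gripper_width: 0.2
gripper_force: 0.0
time_s: 14.8
ee_pos: [468.7, 153.8, 73.7]
ee_rot: [180.0, 0.1, 10.0]
force: [-4.5, -0.6, 1.3]
gripper_width: 0.1
gripper_force: 2.1
```

```bash
python3 -m jog '{"jaw":[0,0,0,0,0,0,0,0,0],"slide":[[-0.5,0,0],[-0.5,0,-0.2],[-0.5,0,-0.8],[-0.5,0,-1],[-0.5,0,-1],[-0.7,0,-0.9],[-0.75,0,-0.9],[0,0,0],[0,0,0]],"spin":[0,0,0,0,0,0,0,0,0]}'
python3 - <<'E'
from h import *
a=env.grab_frame('wrist')[:,:,::-1].copy();print(env.state()['force'])
cv2.imwrite('pics/c5.png',cv2.resize(a[0:120,259:419],(640,480),interpolation=cv2.INTER_CUBIC))
E
```

```text
time_s: 15.7
ee_pos: [353.2, 133.6, 218.5]
ee_rot: [-180.0, -0.2, 10.0]
force: [0.6, -0.1, -0.6]
gripper_width: 0.7
gripper_force: 0.0
[ 0.84681748 -1.2084586  -0.96500374]
```

View pics/c5.png

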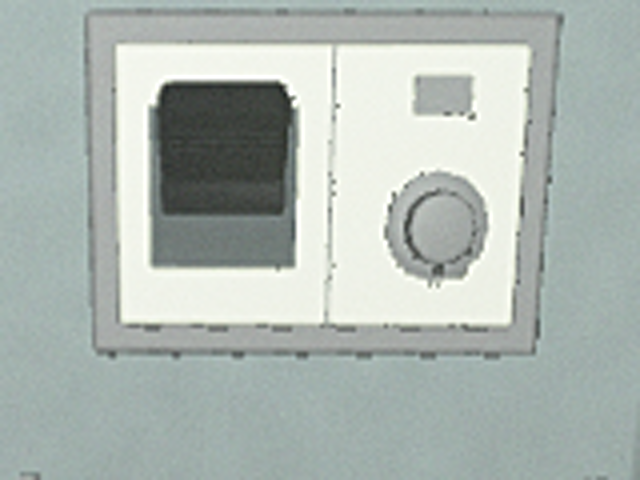

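The lever is up at on and the button is out. Last, I'll press the rocker's raised front end.

```bash
python3 -m jog '{"jaw":[0,0,0,0,0,0,0,0,0,0],"slide":[[0,0,0],[0,0,0],[0.4,0.97,0.3],[0.4,0.97,0.3],[0.4,0.97,0.3],[0.4,0.97,0.3],[0.4,0.97,0.3],[0.4,0.97,0.3],[0.4,0.97,0.3],[0.4,0.97,0.3]],"spin":[0.78,0.78,0,0,0,0,0,0,0,0]}'; python3 -m jog '{"jaw":[0,0,0,0,0],"slide":[[0,0,0.8],[0,0,0.8],[0,0,0.4],[0,0,0],[0,0,0]],"spin":[0,0,0,0,0]}'
```

```text
time_s: 16.75
ee_pos: [438.7, -104.9, 143.8]
ee_rot: [-180.0, 0.1, -2.6]
force: [0.1, -0.3, 0.2]
gripper_width: 0.4
gripper_force: 0.0
time_s: 17.25
ee_pos: [438.5, -103.4, 85.1]
ee_rot: [-180.0, 0.1, -2.5]
force: [0.6, 0.6, -0.2]
gripper_width: 0.5
gripper_force: 0.0
```

```bash
python3 -m jog '{"jaw":[0,0,0,0],"slide":[[0,-0.04,0.3],[0,0,0.15],[0,0,0],[0,0,0]],"spin":[0,0,0,0]}'; python3 -m jog '{"jaw":[0,0,0,0,0],"slide":[[0,0,0.05],[0,0,0.05],[0,0,0.03],[0,0,0],[0,0,0]],"spin":[0,0,0,0,0]}';  python3 -m jog '{"jaw":[0,0,0,0],"slide":[[0,0,0.04],[0,0,0.03],[0,0,0],[0,0,0]],"spin":[0,0,0,0]}'
```

```text
time_s: 17.65
ee_pos: [438.6, -102.1, 72.4]
ee_rot: [180.0, -0.0, -2.5]
force: [0.2, -0.1, 0.7]
gripper_width: 0.5
gripper_force: 0.0
time_s: 18.15
ee_pos: [438.5, -102.2, 68.6]
ee_rot: [180.0, -0.0, -2.5]
force: [0.4, -0.1, 1.8]
gripper_width: 0.3
gripper_force: 0.9
time_s: 18.55
ee_pos: [438.5, -102.1, 66.2]
ee_rot: [180.0, 0.0, -2.5]
force: [-0.1, 0.2, 0.0]
gripper_width: 0.6
gripper_force: 0.0
```

```bash
python3 -m jog '{"jaw":[0,0,0,0],"slide":[[0,0,0.04],[0,0,0.03],[0,0,0],[0,0,0]],"spin":[0,0,0,0]}'; python3 -m jog '{"jaw":[0,0,0],"slide":[[0,0,0.03],[0,0,0],[0,0,0]],"spin":[0,0,0]}'
```

```text
time_s: 18.95
ee_pos: [438.8, -102.2, 64.5]
ee_rot: [180.0, -0.0, -2.5]
force: [-0.3, 0.4, 3.7]
gripper_width: 0.4
gripper_force: 1.5
time_s: 19.25
ee_pos: [438.9, -102.2, 63.8]
ee_rot: [180.0, -0.1, -2.5]
force: [-1.4, 0.6, 5.2]
gripper_width: 0.5
gripper_force: 3.0
```

The force trace shows the snap and then the stop. I'll retract and compare the fixed top and side cameras with their start pictures numerically.

```bash
python3 -m jog '{"jaw":[0,0,0,0,0,0,0,0],"slide":[[0,0,-0.6],[0,0,-1],[-0.6,0,-0.9],[-0.7,0,-0.9],[-0.7,0,-0.9],[-0.75,0,-0.7],[0,0,0],[0,0,0]],"spin":[0,0,0,0,0,0,0,0]}'
python3 - <<'E'
from h import *
g=lambda i:cv2.cvtColor(i,cv2.COLOR_BGR2GRAY).astype(int)
s=env.state();print(s['force'],s['ee_pos'])
t=g(env.grab_frame('top')[:,:,::-1].copy());t0=g(cv2.imread('pics/top0.png'))
w=g(env.grab_frame('wrist')[:,:,::-1].copy());w0=g(cv2.imread('pics/w0.png'))
r=(slice(262,284),slice(331,348));print('rocker top absdiff',abs(t-t0)[r].mean(),abs(t-t0)[r].max())
l=(slice(258,280),slice(203,222));print('lever top',abs(t-t0)[l].mean(),abs(t-t0)[l].max())
for n,i in (('now',w),('w0',w0)):
    c=i[25:125,270:340];ys,xs=np.nonzero(c<70);print(n,len(ys),xs.min()+270,xs.max()+270,ys.min()+25,ys.max()+25,xs.mean()+270,ys.mean()+25)
    print(c[15:85:6,[33,36]].T)
d=abs(t-t0)>60; d[:, :]=d; n,lab,st,_=cv2.connectedComponentsWithStats(d.astype('uint8'));print([tuple(x) for x in st[1:] if x[4]>15])
E
```

```text
time_s: 20.05
ee_pos: [356.2, -98.5, 213.1]
ee_rot: [180.0, -0.1, -2.5]
force: [0.1, 0.7, -0.7]
gripper_width: 0.3
gripper_force: 0.0
[ 0.07197386  0.71253561 -0.71195542] [356.1776108  -98.52895971 213.11286569]
rocker top absdiff 4.751336898395722 32
lever top 6.3708133971291865 15
now 1486 299 331 46 101 314.4461641991925 71.78196500672948
[[144  64  55  65  63  63  68  74  71  67  63 112]
 [134  61  61  67  58  61  68  68  70  63  60 113]]
w0 1331 291 323 48 106 306.3042824943651 72.95041322314049
[[251 117  68  66  61  70  55  77  69  70  68 124]
 [252 169  65  65  69  64  61  74  70  67  64 126]]
[(np.int32(263), np.int32(281), np.int32(60), np.int32(166), np.int32(3666)), (np.int32(330), np.int32(284), np.int32(48), np.int32(20), np.int32(321)), (np.int32(342), np.int32(299), np.int32(85), np.int32(103), np.int32(3630)), (np.int32(317), np.int32(319), np.int32(6), np.int32(10), np.int32(26)), (np.int32(323), np.int32(319), np.int32(7), np.int32(8), np.int32(35)), (np.int32(306), np.int32(347), np.int32(67), np.int32(60), np.int32(1566)), (np.int32(420), np.int32(354), np.int32
[... 812 characters left out ...]
35), np.int32(30), np.int32(355)), (np.int32(583), np.int32(430), np.int32(13), np.int32(9), np.int32(38)), (np.int32(243), np.int32(437), np.int32(12), np.int32(7), np.int32(19)), (np.int32(365), np.int32(439), np.int32(41), np.int32(41), np.int32(625)), (np.int32(255), np.int32(442), np.int32(20), np.int32(38), np.int32(329)), (np.int32(223), np.int32(445), np.int32(23), np.int32(30), np.int32(244)), (np.int32(242), np.int32(447), np.int32(19), np.int32(33), np.int32(281)), (np.int32(313), np.int32(453), np.int32(29), np.int32(23), np.int32(241)), (np.int32(343), np.int32(462), np.int32(6), np.int32(17), np.int32(65)), (np.int32(217), np.int32(474), np.int32(6), np.int32(6), np.int32(22))]
```

Run:
```python
from h import *
g=lambda i:cv2.cvtColor(i,cv2.COLOR_BGR2GRAY).astype(int)
n=g(env.grab_frame('side')[:,:,::-1].copy())[240:300,248:328];cv2.imwrite('pics/n.png',n)
o=g(cv2.imread('pics/side0.png'))[240:300,248:328]
f=g(cv2.resize(cv2.imread('pics/c3.png')[300:,:400],(80,60),interpolation=cv2.INTER_AREA))
for a in (n,o,f):print(a[2:18,38:52:1])
```

```text
[[190 232 235 233 233 233 231 232 232 233 234 235 232 232]
 [162 226 235 235 234 232 223 218 226 231 234 232 231 227]
 [142 216 236 234 225 204 172 157 183 220 226 224 215 210]
 [130 200 222 204 174 137 102  89 135 182 196 200 198 204]
 [117 159 160 137 103  75  58  63 109 155 170 186 213 226]
 [ 94 102  91  75  58  54  50  62 100 142 162 190 230 239]
 [ 72  63  59  54  56  56  53  60  93 129 159 194 234 242]
 [ 58  59  55  57  53  56  58  63  93 132 162 202 235 243]
 [ 58  56  57  61  58  54  58  72 109 138 173 217 238 241]
 [ 56  56  55  58  55  54  60  81 113 144 177 225 239 242]
 [ 53  56  59  60  68  69  76  93 116 144 184 230 242 241]
 [ 65  67  79  89  97  98 103 116 134 152 188 232 242 242]
 [ 95 108 123 129 135 136 138 152 161 176 210 235 242 242]
 [136 147 160 170 179 185 188 191 205 219 234 240 241 241]
 [180 188 199 210 226 233 236 235 235 238 241 242 242 242]
 [223 219 225 230 236 242 243 243 242 241 241 240 242 241]]
[[189 230 232 232 231 231 231 231 230 232 233 232 231 230]
 [163 222 235 232 233 229 221 212 224 229 233 233 228 225]
 [139 214 235 232 223 204 168 155 183
[... 1152 characters left out ...]
0  67  63  57  53  54  54  60  94 144 190 229 238]
 [ 55  56  54  53  55  55  55  53  62 101 152 197 230 239]
 [ 57  56  54  56  56  58  55  54  71 112 164 210 233 239]
 [ 54  57  56  56  55  55  54  58  78 119 171 219 236 238]
 [ 53  56  56  57  58  59  59  71  90 126 176 225 238 239]
 [ 63  67  70  75  80  86  92 103 115 141 185 228 239 238]
 [ 94 100 110 115 121 128 132 143 154 173 206 231 238 238]
 [134 144 154 162 171 179 183 188 198 211 227 236 239 238]
 [179 184 194 204 216 226 230 231 232 234 238 237 238 237]
 [212 214 219 225 234 239 241 240 239 239 238 238 239 238]][ WARN:0@2.543] global loadsave.cpp:1063 imwrite_ Unsupported depth image for selected encoder is fallbacked to CV_8U.
```

The side view now matches the start picture almost exactly and differs from the off picture, so the rocker is on. The arm is clear of everything, so I'll hand in.

```bash
python3 -c "
from workcell import env
print(env.job_done())"
```

```text
the job is handed in; nothing more can be done
None
```

The trip test is done and handed in, with no verdict returned: rocker off, breaker tripped by the test button, lever pushed back on, rocker on again, all confirmed in pictures; the arm stayed clear of the loose things, though I didn't measure them afterwards.

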